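# Unhook the instrument cassette from its transit dock

## Robot

A 6-joint arm with a two-finger parallel gripper is mounted at the origin on the work surface. World frame = base frame: x ahead of the robot, y to its left, z up, the work surface at z = 0. Lengths are in m, angles in degrees, forces in N, time in s.
With the tool pointing down it reaches from about 0.4 to 0.825 m from the base axis. Payload 7 kg.
Tool frame: the origin (TCP) lies between the finger pads; the fingertips stand 19 mm ahead of it and the grasp point (between the pads) is the TCP (r.finger_overhang is the distance from the TCP to the fingertips, in m); z points along the fingers, y is the direction in which the jaws open and shut (so a half turn about z gives the same grasp; the last joint's range is limited). The gripper opens to 88 mm and grips with 3 to 60 N. Pads are 19 mm wide; open, the fingers measure 130 mm over their backs; the gripper's body (78 mm by 193 mm) begins 47 mm behind the grasp point.
Start: joints at [-52.076, 20.546, 0.682, 0, -70.136, -16.507], TCP at [0.246, -0.628, 0.246] pointing down, gripper open.
Joint ranges: [-176.03, 176.03], [-82.01, 121.73], [-58.28, 71.71], [-173.87, 95.51], [-174.79, -0.11], [-173.66, 173.66]. Speed limits (degrees/s): [136.94, 136.94, 172.46, 180, 180, 180].

## Interface

Orientations are given as [roll, pitch, yaw] about the fixed x, y, z axes, in that order (R = Rz(yaw) Ry(pitch) Rx(roll)).
In Python, from plant import r, optics gives the robot as it stands. The module is installed in compiled form; this text tells all that it offers.
- The arm moves only by the tool step_arm, never from a script. Its argument "increments" is a list of rows, each an object of numbers: "tx", "ty", "tz": the shift along the world's x, y, z in mm; "ax", "ay", "az": the turn, a rotation vector about the world's x, y, z in degrees; "claw": the gripper command: -1 is shut, 1 is fully open, values between are in proportion. In form: [{"tx": .., "ty": .., "tz": .., "ax": .., "ay": .., "az": .., "claw": ..}, ...]. A call has 1 to 12 rows; each row shifts and turns the commanded pose from where the row before left it; what a row does not reach is not made up. A row lasts 1/10 s, in which the tool goes at most 50 mm and 8.59 degrees, less where a joint would pass 70% of its speed; a pose out of reach is approached as far as the arm can. A call with a gripper value outside its range is refused whole. The fingers move at their own pace and stop on an object; "newtons" is the grip in N (left out, the last holds). Time passes only in rows, so rows that do not move let the fingers close. It gives the time, the measured TCP pose, the force and the opening at its end, in the units of the state.
- r.get_state(): the state, without advancing time (a new reading comes with each control period).
- optics.capture(name): name is "side" or "top" or "wrist"; returns a dict with "image" (400x640x3 uint8, blue, green, red), "depth" (400x640 float32, m along the optical axis (not along the pixel's ray), 0 where there is no reading), "fx", "fy", "cx", "cy" (pixels), "R" (3x3) and "t" (3): a world point X has camera coordinates R X + t. Camera axes: x right, y down, z forward; pixel columns grow to the right and rows downward; lengths in m; the calibration is good to about 2 mm. A picture is of the moment at which its call begins.
- r.close_job(): hands the job in, once; it reports no verdict.
The state is a dict: "time_s": time; "joints": joint angles; "qd": joint speeds; "joint_torque": joint torques, N m; "tcp_pos": TCP position; "eef_rot": TCP orientation; "contact_force": force on the tool from outside, world axes, zero at the start; "moment": the same for the moment, N m; "gripper_width": finger opening in m.
Only numpy, scipy, OpenCV 4.12 (cv2) and the standard library are available. Lean on these libraries where they do the work, as an engineer would, in place of code of your own. Each camera call takes 0.05 s, during which the arm holds its last target. There are 200 camera calls.

## Task

Get the instrument cassette out of its transit dock. First swing the yellow transit bar open to 90 degrees, over its green mark, leaving the cassette docked; then press the cassette's green rear ledge down to tip it back until its front hook clears the orange lip, slide it out over the lip, and leave it lying flat on the blue landing deck, wholly past the lip and roughly straight, with the bar still at 90 degrees. Handle the cassette gently (pressing no harder than about 35 N), never tip it steeply, and leave the bottle, glove box and bowl where they are.

Things in the scene. Friction and masses are not known exactly. Their poses are not given: they have to be found in the camera images.
- dock: Transit dock fixed to the steel bench. Origin on the bench; x axis = exit direction, y to the left of it, z up. In mm in this frame: silver platform x -15..70 and blue landing deck x 70..305, tops at z = 26, y -112..112. Two silver side guides, x -13..57, z 26..46, inner faces at y = +-58, stand beside the cassette.
- lip_top (a point): Middle of the top of the orange retaining lip across the exit: 6 mm thick along x (x 64..70 in the dock frame), y -56..56, 10 mm above the deck (top at z = 36).
- platform_edge (a point): Middle of the platform's rear upper edge (dock x -15, z 26). The cassette tips about this edge; behind it is a drop to the bench, which the cassette's rear overhangs.
- stop_place (a point): Middle of the lowest place of the top of the flat black rubber stop under the ledge (dock x -117..-72, y -30..30). The stop is screwed up by hand: its top stands anywhere from 0 to 8 mm above this point (dock z 3..11), not reported, so feel for it. At the highest setting the cassette pressed right down on it clears the lip by only about 2 mm.
- landing (a point): Centre of the blue landing deck's top, 235 mm along the exit by 224 mm.
- bar_hinge (a point): Vertical hinge axis of the yellow transit bar, at dock x 135, y 97, z 40.
- bar (a joint): Angle of the transit bar, rad. 0: the bar lies across the exit, pointing to the dock's -y; grows as it swings outward; 1.571 (90 degrees): it points along the dock's +x over the green mark. Range 0 to 2.3, starts at 0 to 0.5; stiff hinge (about 0.1 N m), stays where it is left. Bar 16 mm wide, dock z 35..45.
- bar_post (a point): Middle of the black upright post at the free end of the bar, 150 mm from the hinge axis; 20 mm in diameter, from 31 mm below to 31 mm above this point (dock z 35..97). It can be pushed from the cassette's side, where about 45 mm is free between the cassette's hook and the closed bar.
- cassette: White instrument cassette, green lid panel, 0.35 to 0.75 kg, too wide to grasp. Origin at the centre of the body's underside; x forward to the hook, z up. In mm in this frame: body x -60..60, y -55..55, z 0..45; green rear ledge x -112..-60, y -45..45, z 0..6. Docked, its origin is within 3 mm of dock x 0, y 0, z 26, axes parallel to the dock's.
- cassette_ledge (a point): Point on top of the ledge (cassette x -88, y 0, z 6) where to press. 2 to 6 N tips the cassette back until the ledge's rear end meets the stop (0.15 to 0.25 rad); the body's upper rear edge then leans back up to 11 mm. Kept pressed down and moved forward 15 to 20 mm, the front comes over the lip and can rest on it; then it can be pushed on by its rear face.
- cassette_hook (a point): Lower end of the dark steel hook at the cassette's front (cassette x 77.5, y 0, z 4). The hook, 60 mm wide, reaches forward from the body at z 16..21 and turns down at x 75..80, in front of the lip.
- cassette_heel (a point): Rear lower edge of the ledge, the hindmost part of the cassette (cassette x -112, y 0, z 0). It drops 10 mm off the lip when it is past it.
- disinfectant: Green bottle standing on the bench, 64 mm in diameter, 160 mm high, origin at the middle of its foot. Leave alone.
- glovebox: Blue glove carton, 120 x 220 x 75 mm, origin under its centre. Leave alone.
- bowl: Steel bowl, 120 mm in diameter, 45 mm high, origin under its centre. Leave alone.
Things that resemble listed ones, but are neither listed nor needed, are in the scene too. There is more than one size of the cassette; the one meant has the size given above.

How it is judged:
By the outcome, as a careful person would: the job done as asked, in the order asked, and still so for the second after the job is handed in, with the robot touching nothing.
It also fails if it takes over 61 s, if anything falls off the work surface, if the arm or the gripper's body presses on something with over 40 N, if the wrist force passes 120 N, or if a joint passes its speed limit or range.

## Working session

There is one attempt and no reset: what is moved stays moved. The work goes in short steps, Python scripts to look and compute and a tool call to move; the robot and the scene stay as the last step left them, time stands still between calls to the robot, and variables do not carry over. Pictures are saved under pics/ and viewed, about 8 in all and at most 12, crops included, and the job is handed in when it is done.

Besides the shell and the picture viewer there is one more tool, called after "Call:" by a JSON object that holds its "api" and its "payload". step_arm: Moves the arm, as the interface text tells. Its arguments: {"type":"object","properties":{"increments":{"type":"array","items":{"type":"object","properties":{"tx":{"type":"number"},"ty":{"type":"number"},"tz":{"type":"number"},"ax":{"type":"number"},"ay":{"type":"number"},"az":{"type":"number"},"claw":{"type":"number"}}}},"newtons":{"type":"number"}},"required":["increments"]}

```bash
mkdir -p pics; cat > h.py <<'E'
import numpy as np, cv2, pickle
from plant import r, optics
def snap(name, fn):
    c=optics.capture(name); pickle.dump(c,open(f'pics/{fn}.pkl','wb')); cv2.imwrite(f'pics/{fn}.png',c['image']); return c
def load(fn): return pickle.load(open(f'pics/{fn}.pkl','rb'))
def world(c,u,v,d=None):
    if d is None:
        p=c['depth'][int(v)-1:int(v)+2,int(u)-1:int(u)+2]; d=np.median(p[p>0])
    X=np.array([(u-c['cx'])/c['fx']*d,(v-c['cy'])/c['fy']*d,d]); return c['R'].T@(X-c['t'])
def onplane(c,u,v,z):
    o=-c['R'].T@c['t']; q=c['R'].T@np.array([(u-c['cx'])/c['fx'],(v-c['cy'])/c['fy'],1]); return o+q*(z-o[2])/q[2]
def proj(c,X):
    q=c['R']@np.array(X)+c['t']; return np.round([c['fx']*q[0]/q[2]+c['cx'],c['fy']*q[1]/q[2]+c['cy']],1)
E
python3 - <<'E'
from h import *
print(r.get_state())
for n in('top','side'):
    c=snap(n,n+'0'); print(n,c['fx'],-c['R'].T@c['t'],c['R'])
a=cv2.imread('pics/top0.png')
E
```

```text
{'time_s': 0.0, 'joints': array([-5.20745567e+01,  2.05926112e+01,  6.33356348e-01, -2.00605177e-02,
       -7.01356175e+01, -1.65076709e+01]), 'qd': array([-0.00598139, -0.06760394, -0.0229335 ,  0.04180434, -0.03434481,
        0.01185656]), 'joint_torque': array([-7.79694947e-04, -5.82713628e+01,  2.93061000e+01,  6.99689358e+00,
        6.90556102e-03, -1.58776083e-04]), 'tcp_pos': array([ 0.24630377, -0.62796391,  0.2446064 ]), 'eef_rot': array([ 1.79903679e+02, -8.87929177e-03, -1.58589052e+02]), 'contact_force': array([-0.10404905,  1.10874923,  0.29773691]), 'moment': array([0.05021142, 0.00464243, 0.02125257]), 'gripper_width': 0.08740478611990302}
top 441.07354579424003 [0.38368241 0.01534398 1.24941115] [[ 1.27742296e-03 -9.99970492e-01 -7.57519426e-03]
 [-9.94753863e-01 -4.95822680e-04 -1.02296172e-01]
 [ 1.02289398e-01  7.66612923e-03 -9.94725143e-01]]
side 420.7898057395614 [0.4342635  1.1411735  0.78233792] [[-0.99751115 -0.07000642 -0.00840234]
 [-0.02930625  0.52003649 -0.85364114]
 [ 0.06412988 -0.85127032 -0.52079382]]
```

View pics/top0.png

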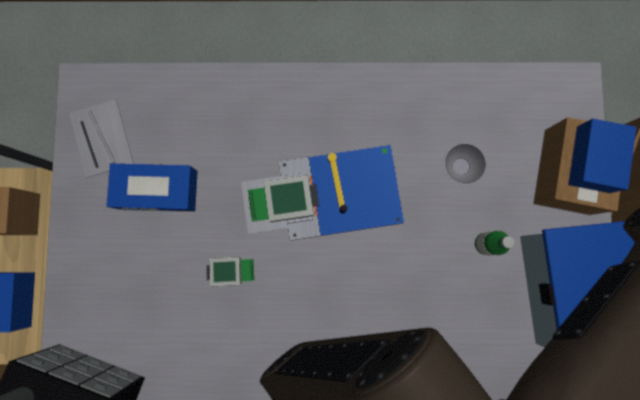

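View pics/side0.png

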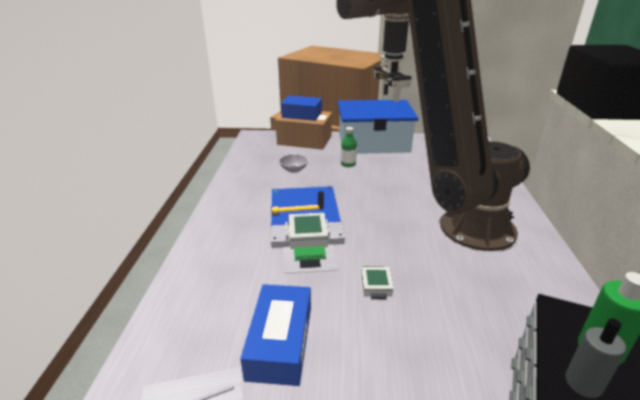

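The docked cassette is at top (287,198), about 45x42 px. The other one, at (225,271), is about 30x27 px and too small, so the docked one is meant. I'll confirm in an enlarged crop.

```bash
python3 - <<'E'
from h import *
c=load('top0'); a=c['image'][135:255,230:415]
cv2.imwrite('pics/crop0.png',cv2.resize(a,None,fx=4.3,fy=4.3,interpolation=cv2.INTER_CUBIC))
E
```

```text
(no output)
```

View pics/crop0.png

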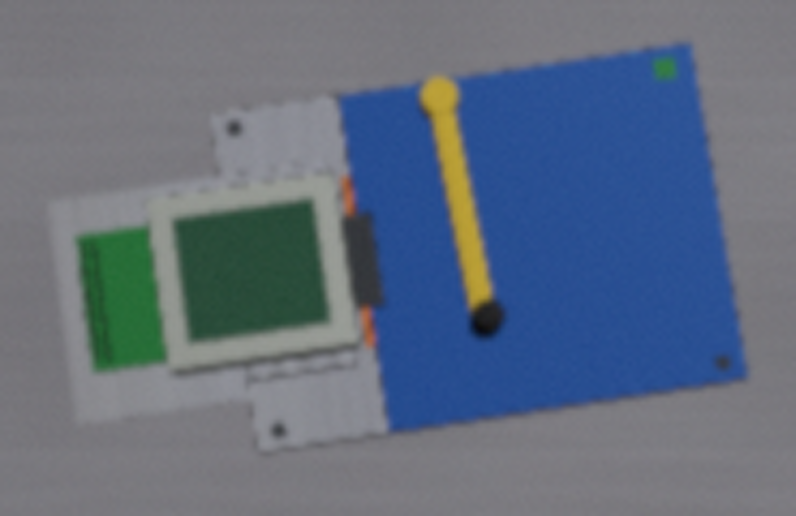

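The crop shows a landing deck with corners (340,96), (690,44), (747,380) and (387,432). The bar hinge is at (440,95), the post at (486,318), the cassette at (150-360, 177-371), and the ledge's rear corners at (78,236) and (95,370). Only the docked cassette has the hook, lip and dock, and I'll check its size below.

```bash
python3 - <<'E'
from h import *
c=load('top0')
def P(u,v,z): return onplane(c,(u+.5)/4.3-.5+230,(v+.5)/4.3-.5+135,z)
K=[P(*p,.026) for p in((340,96),(690,44),(747,380),(387,432))]
D=np.array([[70,112],[305,112],[305,-112],[70,-112]])/1e3
# rigid 2D fit
A=np.array(K)[:,:2]; am,dm=A.mean(0),D.mean(0)
H=(D-dm).T@(A-am); th=np.arctan2(H[0,1]-H[1,0],H[0,0]+H[1,1]); R=np.array([[np.cos(th),-np.sin(th)],[np.sin(th),np.cos(th)]])
o=am-R@dm
print('yaw',np.degrees(th),'o',o,'resid mm',1e3*(A-(D@R.T+o)).round(4))
np.savez('dock.npz',R=R,o=o,th=th)
def dk(X): return (1e3*(R.T@(X[:2]-o))).round(1)
for n,p in dict(hinge=(440,95,.047),post=(486,316,.097),ct=(150,199,.071),ct2=(337,177,.071),ct3=(360,344,.071),ct4=(172,371,.071),l1=(78,236,.032),l2=(95,370,.032),hook1=(370,213,.047),hook2=(382,304,.047)).items(): print(n,dk(P(*p)))
for u,v in((290,198),(255,204),(360,200),(342,208)): print(world(c,u,v).round(4))
for n,d in dict(ledge=(-88,0),post=(135,-53),landing=(187.5,0),rear=(-200,0),hinge=(135,97)).items(): print(n,(R@(np.array(d)/1e3)+o).round(4))
E
```

```text
yaw -81.6293420530915 o [0.53743681 0.11029239] resid mm [[-0.6 -1.4]
 [-0.1  1.1]
 [ 0.1  0.2]
 [ 0.6  0.1]]
hinge [135.2  97.7]
post [140.1 -53.3]
ct [-56.4  53.2]
ct2 [62.1 49.9]
ct3 [ 61.3 -56.7]
ct4 [-57.1 -56.4]
l1 [-110.1   43.1]
l2 [-110.4  -45. ]
hook1 [79.5 28.1]
hook2 [ 78.7 -31.1]
[0.5352 0.1044 0.071 ]
[0.5235 0.2048 0.0306]
[ 0.5353 -0.0878  0.0266]
[ 0.5054 -0.0344  0.0967]
ledge [0.5246 0.1974]
post [ 0.5047 -0.031 ]
landing [ 0.5647 -0.0752]
rear [0.5083 0.3082]
hinge [ 0.6531 -0.0091]
```

Everything fits: residuals are under 1.5 mm, the cassette body is 118x107 mm, and the heights are 71, 31, 26 and 97 mm. The dock origin is at (0.5374, 0.1103), yaw -81.6°, and the bar starts at about 2°. The post is at world (0.5054, -0.035). I'll grip it lightly with the jaws tangential and swing it round.

Call:
{"api": "step_arm", "payload": {"increments": [{"tx": 16, "ty": 37, "az": -1, "claw": 0}, {"tx": 16, "ty": 37, "az": -1, "claw": 0}, {"tx": 16, "ty": 37, "az": -1, "claw": 0}, {"tx": 16, "ty": 37, "az": -1, "claw": 0}, {"tx": 16, "ty": 37, "az": -1, "claw": 0}, {"tx": 16, "ty": 37, "az": -1, "claw": 0}, {"tx": 16, "ty": 37, "az": -1, "claw": 0}, {"tx": 16, "ty": 37, "az": -1, "claw": 0}, {"tx": 16, "ty": 37, "az": -1, "claw": 0}, {"tx": 16, "ty": 37, "az": -1, "claw": 0}, {"tx": 16, "ty": 37, "az": -1, "claw": 0}, {"tx": 16, "ty": 37, "az": -1, "claw": 0}], "newtons": 5}}

```text
$.increments[0]: bad value
```

Call:
{"api": "step_arm", "payload": {"increments": [{"tx": 17, "ty": 37, "az": -1}, {"tx": 17, "ty": 37}, {"tx": 17, "ty": 37}, {"tx": 16, "ty": 37}, {}, {}]}}

```text
$.increments[0]: bad value
```

Call:
{"api": "step_arm", "payload": {"increments": [{"tx": 16, "ty": 37, "tz": 0, "ax": 0, "ay": 0, "az": -1, "claw": 0}], "newtons": 5}}

```text
time_s: 0.2
tcp_pos: [0.2612, -0.5931, 0.2437]
eef_rot: [179.9, -0.1, -159.8]
contact_force: [1.2, 0.1, -0.2]
gripper_width: 0.0839
```

All seven fields are required in each row, so I'll include them from here on.

Call:
{"api": "step_arm", "payload": {"increments": [{"tx": 16, "ty": 37, "tz": 0, "ax": 0, "ay": 0, "az": -1, "claw": 0}, {"tx": 16, "ty": 37, "tz": 0, "ax": 0, "ay": 0, "az": -1, "claw": 0}, {"tx": 16, "ty": 37, "tz": 0, "ax": 0, "ay": 0, "az": -1, "claw": 0}, {"tx": 16, "ty": 37, "tz": 0, "ax": 0, "ay": 0, "az": -1, "claw": 0}, {"tx": 16, "ty": 37, "tz": 0, "ax": 0, "ay": 0, "az": -1, "claw": 0}, {"tx": 16, "ty": 37, "tz": 0, "ax": 0, "ay": 0, "az": -1, "claw": 0}, {"tx": 16, "ty": 37, "tz": 0, "ax": 0, "ay": 0, "az": -1, "claw": 0}, {"tx": 16, "ty": 37, "tz": 0, "ax": 0, "ay": 0, "az": -1, "claw": 0}, {"tx": 16, "ty": 37, "tz": 0, "ax": 0, "ay": 0, "az": -1, "claw": 0}, {"tx": 16, "ty": 37, "tz": 0, "ax": 0, "ay": 0, "az": -1, "claw": 0}, {"tx": 16, "ty": 37, "tz": 0, "ax": 0, "ay": 0, "az": -1, "claw": 0}, {"tx": 16, "ty": 37, "tz": 0, "ax": 0, "ay": 0, "az": -1, "claw": 0}]}}

```text
time_s: 1.4
tcp_pos: [0.4546, -0.1457, 0.2455]
eef_rot: [180.0, 0.0, -171.6]
contact_force: [0.7, -0.8, -0.2]
gripper_width: 0.0441
```

Call:
{"api": "step_arm", "payload": {"increments": [{"tx": 17, "ty": 37, "tz": 0, "ax": 0, "ay": 0, "az": 0, "claw": 0}, {"tx": 17, "ty": 37, "tz": 0, "ax": 0, "ay": 0, "az": 0, "claw": 0}, {"tx": 17, "ty": 37, "tz": 0, "ax": 0, "ay": 0, "az": 0, "claw": 0}, {"tx": 0, "ty": 0, "tz": 0, "ax": 0, "ay": 0, "az": 0, "claw": 0}, {"tx": 0, "ty": 0, "tz": 0, "ax": 0, "ay": 0, "az": 0, "claw": 0}]}}

```text
time_s: 1.9
tcp_pos: [0.5053, -0.0355, 0.245]
eef_rot: [-180.0, -0.1, -171.5]
contact_force: [-1.1, -0.0, -0.3]
gripper_width: 0.0436
```

Call:
{"api": "step_arm", "payload": {"increments": [{"tx": 0, "ty": 0, "tz": -30, "ax": 0, "ay": 0, "az": 0, "claw": 0}, {"tx": 0, "ty": 0, "tz": -30, "ax": 0, "ay": 0, "az": 0, "claw": 0}, {"tx": 0, "ty": 0, "tz": -30, "ax": 0, "ay": 0, "az": 0, "claw": 0}, {"tx": 0, "ty": 0, "tz": -30, "ax": 0, "ay": 0, "az": 0, "claw": 0}, {"tx": 0, "ty": 0, "tz": -25, "ax": 0, "ay": 0, "az": 0, "claw": 0}, {"tx": 0, "ty": 0, "tz": -25, "ax": 0, "ay": 0, "az": 0, "claw": 0}, {"tx": 0, "ty": 0, "tz": 0, "ax": 0, "ay": 0, "az": 0, "claw": 0}, {"tx": 0, "ty": 0, "tz": 0, "ax": 0, "ay": 0, "az": 0, "claw": -0.7}, {"tx": 0, "ty": 0, "tz": 0, "ax": 0, "ay": 0, "az": 0, "claw": -0.7}, {"tx": 0, "ty": 0, "tz": 0, "ax": 0, "ay": 0, "az": 0, "claw": -0.7}, {"tx": 0, "ty": 0, "tz": 0, "ax": 0, "ay": 0, "az": 0, "claw": -0.7}, {"tx": 0, "ty": 0, "tz": 0, "ax": 0, "ay": 0, "az": 0, "claw": -0.7}], "newtons": 5}}

```text
time_s: 3.1
tcp_pos: [0.5061, -0.0363, 0.0766]
eef_rot: [-180.0, 0.1, -171.6]
contact_force: [-0.7, -0.6, 7.2]
gripper_width: 0.02
```

```bash
python3 - <<'E'
from h import *
d=np.load('dock.npz');R,o=d['R'],d['o']
p=r.get_state()['tcp_pos'][:2]; q=1e3*R.T@(p-o); print(q)
a0=np.arctan2(q[0]-135,97-q[1]); print(np.degrees(a0),np.hypot(q[0]-135,97-q[1]))
n=12;prev=p
for i in range(1,n+1):
    a=a0+(np.pi/2-a0)*i/n
    x=R@(np.array([135+150*np.sin(a),97-150*np.cos(a)])/1e3)+o
    print(i,(1e3*(x-prev)).round(1),x.round(4)); prev=x
E
```

```text
[140.46699881 -52.38199482]
2.095943520396319 149.4820004320584
1 [  4.2 -18.7] [ 0.5102 -0.055 ]
2 [  7.  -17.8] [ 0.5172 -0.0728]
3 [  9.2 -16.8] [ 0.5265 -0.0896]
4 [ 11.3 -15.5] [ 0.5378 -0.1051]
5 [ 13.2 -13.9] [ 0.5509 -0.119 ]
6 [ 14.8 -12.1] [ 0.5658 -0.1311]
7 [ 16.3 -10.1] [ 0.582  -0.1413]
8 [17.4 -8. ] [ 0.5995 -0.1493]
9 [18.3 -5.7] [ 0.6178 -0.1549]
10 [18.9 -3.3] [ 0.6366 -0.1582]
11 [19.1 -0.9] [ 0.6558 -0.1591]
12 [19.1  1.6] [ 0.6749 -0.1576]
```

Call:
{"api": "step_arm", "payload": {"increments": [{"tx": 0, "ty": 0, "tz": 3, "ax": 0, "ay": 0, "az": 0, "claw": -0.7}, {"tx": 0, "ty": 0, "tz": 0, "ax": 0, "ay": 0, "az": 0, "claw": -0.7}]}}

```text
time_s: 3.3
tcp_pos: [0.5054, -0.0363, 0.0788]
eef_rot: [180.0, 0.0, -171.6]
contact_force: [-0.4, 0.1, 0.7]
gripper_width: 0.0198
```

Call:
{"api": "step_arm", "payload": {"increments": [{"tx": 4, "ty": -19, "tz": 0, "ax": 0, "ay": 0, "az": 7.4, "claw": -0.7}, {"tx": 7, "ty": -18, "tz": 0, "ax": 0, "ay": 0, "az": 7.4, "claw": -0.7}, {"tx": 9, "ty": -17, "tz": 0, "ax": 0, "ay": 0, "az": 7.4, "claw": -0.7}, {"tx": 11, "ty": -15, "tz": 0, "ax": 0, "ay": 0, "az": 7.4, "claw": -0.7}, {"tx": 13, "ty": -14, "tz": 0, "ax": 0, "ay": 0, "az": 7.4, "claw": -0.7}, {"tx": 15, "ty": -12, "tz": 0, "ax": 0, "ay": 0, "az": 7.4, "claw": -0.7}, {"tx": 16, "ty": -10, "tz": 0, "ax": 0, "ay": 0, "az": 7.4, "claw": -0.7}, {"tx": 18, "ty": -8, "tz": 0, "ax": 0, "ay": 0, "az": 7.4, "claw": -0.7}, {"tx": 18, "ty": -6, "tz": 0, "ax": 0, "ay": 0, "az": 7.4, "claw": -0.7}, {"tx": 19, "ty": -3, "tz": 0, "ax": 0, "ay": 0, "az": 7.4, "claw": -0.7}]}}

```text
time_s: 4.3
tcp_pos: [0.6361, -0.1588, 0.0789]
eef_rot: [180.0, -0.0, -97.3]
contact_force: [0.2, 1.7, 3.5]
gripper_width: 0.02
```

Call:
{"api": "step_arm", "payload": {"increments": [{"tx": 19, "ty": -1, "tz": 0, "ax": 0, "ay": 0, "az": 7.4, "claw": -0.7}, {"tx": 20, "ty": 2, "tz": 0, "ax": 0, "ay": 0, "az": 7.4, "claw": -0.7}, {"tx": 0, "ty": 0, "tz": 0, "ax": 0, "ay": 0, "az": 0, "claw": -0.7}, {"tx": 0, "ty": 0, "tz": 0, "ax": 0, "ay": 0, "az": 0, "claw": -0.7}]}}

```text
time_s: 4.7
tcp_pos: [0.6751, -0.1581, 0.0789]
eef_rot: [-180.0, -0.1, -82.9]
contact_force: [0.8, -6.2, 1.0]
gripper_width: 0.02
```

```bash
python3 - <<'E'
from h import *
d=np.load('dock.npz');R,o=d['R'],d['o']
s=r.get_state();q=1e3*R.T@(s['tcp_pos'][:2]-o); print(q,np.degrees(np.arctan2(q[0]-135,97-q[1])),s['joints'])
c=snap('top','top1')
cv2.imwrite('pics/crop1.png',cv2.resize(c['image'][135:255,230:415],None,fx=4.3,fy=4.3,interpolation=cv2.INTER_CUBIC))
E
```

```text
[285.55307896  97.0881179 ] 90.03353490529278 [  2.9118428   29.77283962  -7.89495557   0.07537986 -52.28411811
   4.16655941]
```

View pics/crop1.png

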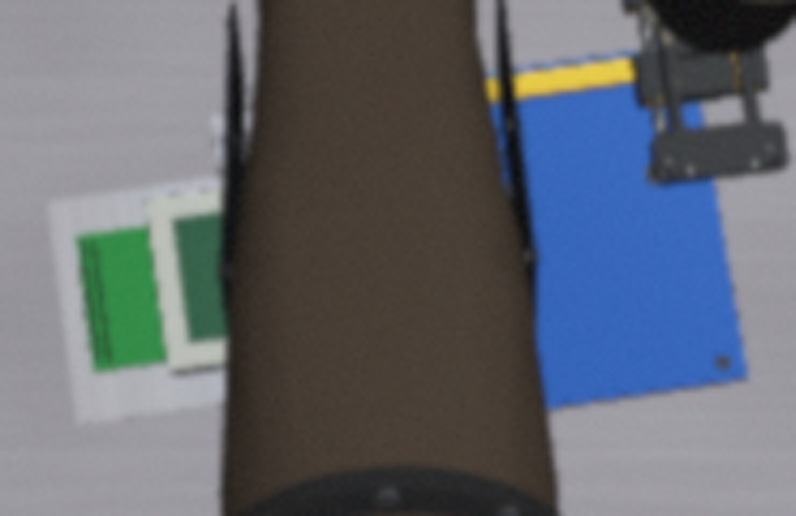

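The bar lies along the deck's edge (crop (490,85) to (635,70)) and the pose gives 90.0°. I'll release, rise, and go over the ledge.

Call:
{"api": "step_arm", "payload": {"increments": [{"tx": 0, "ty": 0, "tz": 0, "ax": 0, "ay": 0, "az": 0, "claw": -0.2}, {"tx": 0, "ty": 0, "tz": 0, "ax": 0, "ay": 0, "az": 0, "claw": -0.2}, {"tx": 0, "ty": 0, "tz": 0, "ax": 0, "ay": 0, "az": 0, "claw": -0.2}, {"tx": 0, "ty": 0, "tz": 30, "ax": 0, "ay": 0, "az": 0, "claw": -0.2}, {"tx": 0, "ty": 0, "tz": 40, "ax": 0, "ay": 0, "az": 0, "claw": -0.2}, {"tx": 0, "ty": 0, "tz": 40, "ax": 0, "ay": 0, "az": 1.3, "claw": -0.2}, {"tx": -15, "ty": 35, "tz": 0, "ax": 0, "ay": 0, "az": 0, "claw": -0.2}, {"tx": -15, "ty": 35, "tz": 0, "ax": 0, "ay": 0, "az": 0, "claw": -0.2}, {"tx": -15, "ty": 36, "tz": 0, "ax": 0, "ay": 0, "az": 0, "claw": -0.2}, {"tx": -15, "ty": 36, "tz": 0, "ax": 0, "ay": 0, "az": 0, "claw": -0.2}, {"tx": -15, "ty": 36, "tz": 0, "ax": 0, "ay": 0, "az": 0, "claw": -0.2}, {"tx": -15, "ty": 36, "tz": 0, "ax": 0, "ay": 0, "az": 0, "claw": -0.2}]}}

```text
time_s: 5.95
tcp_pos: [0.5833, 0.058, 0.1886]
eef_rot: [180.0, 0.0, -81.5]
contact_force: [0.7, 0.6, 0.4]
gripper_width: 0.035
```

Call:
{"api": "step_arm", "payload": {"increments": [{"tx": -15, "ty": 36, "tz": 0, "ax": 0, "ay": 0, "az": 0, "claw": -0.2}, {"tx": -15, "ty": 36, "tz": 0, "ax": 0, "ay": 0, "az": 0, "claw": -0.2}, {"tx": -15, "ty": 36, "tz": 0, "ax": 0, "ay": 0, "az": 0, "claw": -0.2}, {"tx": -15, "ty": 34, "tz": 0, "ax": 0, "ay": 0, "az": 0, "claw": -0.2}, {"tx": 0, "ty": 0, "tz": -30, "ax": 0, "ay": 0, "az": 0, "claw": -0.2}, {"tx": 0, "ty": 0, "tz": -30, "ax": 0, "ay": 0, "az": 0, "claw": -0.2}, {"tx": 0, "ty": 0, "tz": -30, "ax": 0, "ay": 0, "az": 0, "claw": -0.2}, {"tx": 0, "ty": 0, "tz": -20, "ax": 0, "ay": 0, "az": 0, "claw": -0.2}, {"tx": 0, "ty": 0, "tz": 0, "ax": 0, "ay": 0, "az": 0, "claw": -0.2}, {"tx": 0, "ty": 0, "tz": 0, "ax": 0, "ay": 0, "az": 0, "claw": -0.2}]}}

```text
time_s: 6.95
tcp_pos: [0.5245, 0.1987, 0.0789]
eef_rot: [180.0, -0.0, -81.5]
contact_force: [0.8, 0.8, 0.5]
gripper_width: 0.035
```

```bash
python3 - <<'E'
from h import *
d=np.load('dock.npz');R,o=d['R'],d['o']
s=r.get_state();print(s['tcp_pos'],1e3*R.T@(s['tcp_pos'][:2]-o),s['eef_rot'],s['contact_force'],s['gripper_width'],s['joints'])
c=snap('side','side1'); t=snap('top','top2')
a=cv2.resize(c['image'][170:290,240:370],None,fx=4,fy=4,interpolation=cv2.INTER_CUBIC)
b=cv2.resize(t['image'][135:255,310:415],None,fx=2.5,fy=4*120/120,interpolation=cv2.INTER_CUBIC)
cv2.imwrite('pics/c2.png',np.hstack([a,b]))
E
```

```text
[0.52446104 0.1986603  0.07890905] [-8.93154963e+01  2.67431181e-02] [ 1.79980795e+02 -2.57333109e-02 -8.14747820e+01] [0.80537611 0.79863879 0.50176209] 0.03498311479314074 [ 4.07525280e+01  1.94004489e+01 -2.56896439e+01  1.63187228e-02
 -4.49398781e+01 -3.22388686e+01]
```

View pics/c2.png

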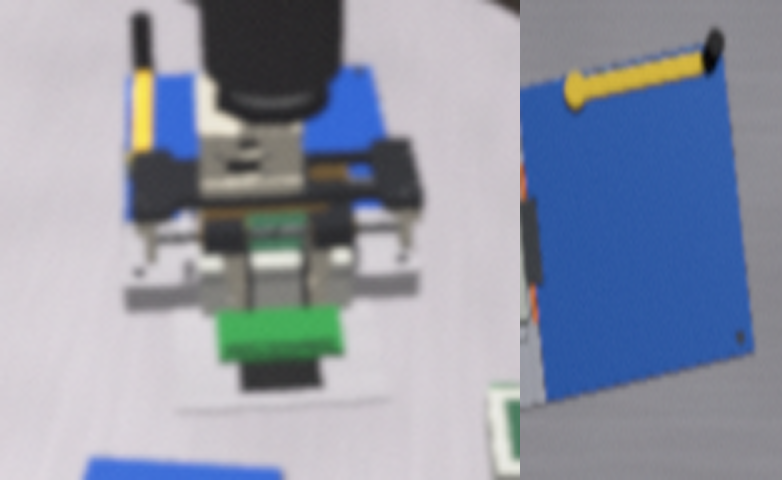

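The bar sits over its mark with the post at the deck's corner, the cassette is still docked, and the fingers are centred over the green ledge. Next I press down and feel for the stop.

Call:
{"api": "step_arm", "payload": {"increments": [{"tx": 0, "ty": 0, "tz": -12, "ax": 0, "ay": 0, "az": 0, "claw": -0.2}, {"tx": 0, "ty": 0, "tz": -10, "ax": 0, "ay": 0, "az": 0, "claw": -0.2}, {"tx": 0, "ty": 0, "tz": -4, "ax": 0, "ay": 0, "az": 0, "claw": -0.2}, {"tx": 0, "ty": 0, "tz": -3, "ax": 0, "ay": 0, "az": 0, "claw": -0.2}, {"tx": 0, "ty": 0, "tz": -2, "ax": 0, "ay": 0, "az": 0, "claw": -0.2}, {"tx": 0, "ty": 0, "tz": -2, "ax": 0, "ay": 0, "az": 0, "claw": -0.2}, {"tx": 0, "ty": 0, "tz": 0, "ax": 0, "ay": 0, "az": 0, "claw": -0.2}]}}

```text
time_s: 7.75
tcp_pos: [0.5245, 0.1986, 0.0454]
eef_rot: [180.0, -0.0, -81.5]
contact_force: [-0.9, -1.2, 0.8]
gripper_width: 0.0349
```

Call:
{"api": "step_arm", "payload": {"increments": [{"tx": 0, "ty": 0, "tz": -2, "ax": 0, "ay": 0, "az": 0, "claw": -0.2}, {"tx": 0, "ty": 0, "tz": -2, "ax": 0, "ay": 0, "az": 0, "claw": -0.2}, {"tx": 0, "ty": 0, "tz": 0, "ax": 0, "ay": 0, "az": 0, "claw": -0.2}]}}

```text
time_s: 8.05
tcp_pos: [0.5246, 0.1987, 0.0414]
eef_rot: [-180.0, 0.0, -81.5]
contact_force: [0.0, -0.0, 0.9]
gripper_width: 0.035
```

Call:
{"api": "step_arm", "payload": {"increments": [{"tx": 0, "ty": 0, "tz": -1, "ax": 0, "ay": 0, "az": 0, "claw": -0.2}, {"tx": 0, "ty": 0, "tz": -1, "ax": 0, "ay": 0, "az": 0, "claw": -0.2}, {"tx": 0, "ty": 0, "tz": 0, "ax": 0, "ay": 0, "az": 0, "claw": -0.2}]}}

```text
time_s: 8.35
tcp_pos: [0.5245, 0.1987, 0.0395]
eef_rot: [-180.0, 0.0, -81.5]
contact_force: [0.1, 0.1, 0.4]
gripper_width: 0.0349
```

Call:
{"api": "step_arm", "payload": {"increments": [{"tx": 0, "ty": 0, "tz": -1, "ax": 0, "ay": 0, "az": 0, "claw": -0.2}, {"tx": 0, "ty": 0, "tz": 0, "ax": 0, "ay": 0, "az": 0, "claw": -0.2}]}}

```text
time_s: 8.55
tcp_pos: [0.5245, 0.1987, 0.0385]
eef_rot: [-180.0, 0.0, -81.5]
contact_force: [0.5, -0.2, 1.5]
gripper_width: 0.0352
```

```bash
python3 - <<'E'
from h import *
s=r.get_state();print(s['contact_force'],s['moment'],s['tcp_pos'])
c=snap('side','side2')
a=cv2.resize(c['image'][180:280,245:370],None,fx=6,fy=6,interpolation=cv2.INTER_CUBIC)
cv2.imwrite('pics/c3.png',a)
E
```

```text
[ 0.51008819 -0.15566406  1.46311186] [ 0.02022259 -0.0505747   0.00842065] [0.52451718 0.19867258 0.03849564]
```

View pics/c3.png

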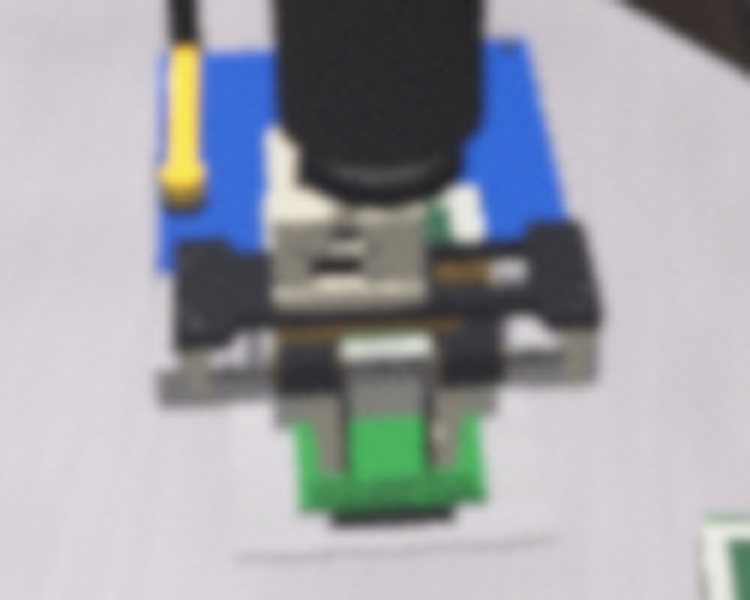

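The cassette tips under a light force: the ledge is lower, and only a thin black strip of the stop shows beneath it, at about (390,517). I'll keep going down to the stop.

Call:
{"api": "step_arm", "payload": {"increments": [{"tx": 0, "ty": 0, "tz": -1, "ax": 0, "ay": 0, "az": 0, "claw": -0.2}, {"tx": 0, "ty": 0, "tz": 0, "ax": 0, "ay": 0, "az": 0, "claw": -0.2}]}}

```text
time_s: 8.8
tcp_pos: [0.5245, 0.1986, 0.0375]
eef_rot: [-180.0, 0.0, -81.5]
contact_force: [0.3, 0.2, 1.1]
gripper_width: 0.0351
```

Call:
{"api": "step_arm", "payload": {"increments": [{"tx": 0, "ty": 0, "tz": -1, "ax": 0, "ay": 0, "az": 0, "claw": -0.2}, {"tx": 0, "ty": 0, "tz": 0, "ax": 0, "ay": 0, "az": 0, "claw": -0.2}]}}

```text
time_s: 9.0
tcp_pos: [0.5244, 0.1986, 0.0364]
eef_rot: [180.0, -0.0, -81.5]
contact_force: [-0.1, -0.2, 0.6]
gripper_width: 0.0347
```

Call:
{"api": "step_arm", "payload": {"increments": [{"tx": 0, "ty": 0, "tz": -0.7, "ax": 0, "ay": 0, "az": 0, "claw": -0.2}, {"tx": 0, "ty": 0, "tz": 0, "ax": 0, "ay": 0, "az": 0, "claw": -0.2}]}}

```text
time_s: 9.2
tcp_pos: [0.5244, 0.1986, 0.0358]
eef_rot: [180.0, -0.0, -81.5]
contact_force: [0.3, -0.2, 0.7]
gripper_width: 0.0351
```

Call:
{"api": "step_arm", "payload": {"increments": [{"tx": 0, "ty": 0, "tz": -0.8, "ax": 0, "ay": 0, "az": 0, "claw": -0.2}, {"tx": 0, "ty": 0, "tz": 0, "ax": 0, "ay": 0, "az": 0, "claw": -0.2}]}}

```text
time_s: 9.4
tcp_pos: [0.5246, 0.1986, 0.0353]
eef_rot: [-180.0, -0.0, -81.5]
contact_force: [-1.0, -1.2, 4.9]
gripper_width: 0.0351
```

Call:
{"api": "step_arm", "payload": {"increments": [{"tx": 0, "ty": 0, "tz": -0.8, "ax": 0, "ay": 0, "az": 0, "claw": -0.2}, {"tx": 0, "ty": 0, "tz": 0, "ax": 0, "ay": 0, "az": 0, "claw": -0.2}]}}

```text
time_s: 9.6
tcp_pos: [0.5246, 0.1986, 0.035]
eef_rot: [-180.0, -0.0, -81.5]
contact_force: [-2.6, -1.4, 8.9]
gripper_width: 0.0352
```

Call:
{"api": "step_arm", "payload": {"increments": [{"tx": 0, "ty": 0, "tz": -0.8, "ax": 0, "ay": 0, "az": 0, "claw": -0.2}, {"tx": 0, "ty": 0, "tz": 0, "ax": 0, "ay": 0, "az": 0, "claw": -0.2}]}}

```text
time_s: 9.8
tcp_pos: [0.5247, 0.1986, 0.0347]
eef_rot: [-180.0, -0.0, -81.5]
contact_force: [-3.0, -1.7, 14.4]
gripper_width: 0.0349
```

The stop is felt: the force rises from about 1 N to 14 N over the last 1 mm, starting at fingertip z of about 16.5 mm. That puts the stop low, with a tip of about 0.24 rad and ample clearance over the lip. I'll ease off slightly and move forward, rising along the slope to hold the tip constant.

Call:
{"api": "step_arm", "payload": {"increments": [{"tx": 0, "ty": 0, "tz": 1.5, "ax": 0, "ay": 0, "az": 0, "claw": -0.2}, {"tx": 0, "ty": 0, "tz": 1.2, "ax": 0, "ay": 0, "az": 0, "claw": -0.2}, {"tx": 0, "ty": 0, "tz": 0, "ax": 0, "ay": 0, "az": 0, "claw": -0.2}]}}

```text
time_s: 10.1
tcp_pos: [0.5245, 0.1987, 0.0362]
eef_rot: [-180.0, 0.0, -81.5]
contact_force: [0.4, 0.2, 1.2]
gripper_width: 0.0352
```

Call:
{"api": "step_arm", "payload": {"increments": [{"tx": 0.6, "ty": -4, "tz": 0.9, "ax": 0, "ay": 0, "az": 0, "claw": -0.2}, {"tx": 0.6, "ty": -4, "tz": 0.9, "ax": 0, "ay": 0, "az": 0, "claw": -0.2}, {"tx": 0, "ty": 0, "tz": 0, "ax": 0, "ay": 0, "az": 0, "claw": -0.2}]}}

```text
time_s: 10.4
tcp_pos: [0.5257, 0.1901, 0.0379]
eef_rot: [180.0, -0.0, -81.5]
contact_force: [0.6, -0.2, 1.8]
gripper_width: 0.0352
```

Call:
{"api": "step_arm", "payload": {"increments": [{"tx": 0.6, "ty": -4, "tz": 0.9, "ax": 0, "ay": 0, "az": 0, "claw": -0.2}, {"tx": 0.6, "ty": -4, "tz": 0.9, "ax": 0, "ay": 0, "az": 0, "claw": -0.2}, {"tx": 0, "ty": 0, "tz": 0, "ax": 0, "ay": 0, "az": 0, "claw": -0.2}]}}

```text
time_s: 10.7
tcp_pos: [0.5278, 0.1834, 0.0404]
eef_rot: [-179.9, 0.1, -81.5]
contact_force: [0.4, 4.0, 2.3]
gripper_width: 0.0351
```

```bash
python3 - <<'E'
from h import *
s=r.get_state();print(s['contact_force'],s['moment'],s['tcp_pos'])
c=snap('top','top3')
cv2.imwrite('pics/c4.png',cv2.resize(c['image'][150:240,235:355],None,fx=6,fy=6,interpolation=cv2.INTER_CUBIC))
E
```

```text
[0.42520314 3.95969767 2.30522272] [1.47064305 0.07401815 0.00622819] [0.52775346 0.1834007  0.0404049 ]
```

View pics/c4.png

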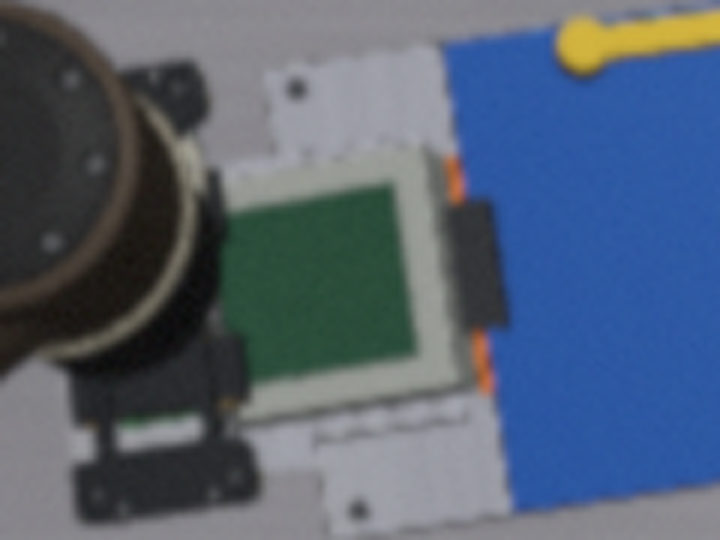

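The cassette is tipped back with its front face visible at about (450,270), the lip still in front of it. The finger has just met the rear face (4 N), so I keep going.

Call:
{"api": "step_arm", "payload": {"increments": [{"tx": 0.6, "ty": -4, "tz": 0.8, "ax": 0, "ay": 0, "az": 0, "claw": -0.2}, {"tx": 0, "ty": 0, "tz": 0, "ax": 0, "ay": 0, "az": 0, "claw": -0.2}]}}

```text
time_s: 10.95
tcp_pos: [0.5284, 0.1795, 0.0412]
eef_rot: [-179.9, 0.1, -81.5]
contact_force: [0.5, 6.0, 3.3]
gripper_width: 0.0351
```

Call:
{"api": "step_arm", "payload": {"increments": [{"tx": 0.6, "ty": -4, "tz": 0.8, "ax": 0, "ay": 0, "az": 0, "claw": -0.2}, {"tx": 0, "ty": 0, "tz": 0, "ax": 0, "ay": 0, "az": 0, "claw": -0.2}]}}

```text
time_s: 11.15
tcp_pos: [0.5292, 0.1757, 0.0421]
eef_rot: [-179.8, 0.1, -81.4]
contact_force: [-0.1, 6.2, 4.0]
gripper_width: 0.0349
```

Call:
{"api": "step_arm", "payload": {"increments": [{"tx": 0.6, "ty": -4, "tz": 0.8, "ax": 0, "ay": 0, "az": 0, "claw": -0.2}, {"tx": 0, "ty": 0, "tz": 0, "ax": 0, "ay": 0, "az": 0, "claw": -0.2}]}}

```text
time_s: 11.35
tcp_pos: [0.5299, 0.1719, 0.0431]
eef_rot: [-179.8, 0.1, -81.5]
contact_force: [-0.4, 6.4, 5.1]
gripper_width: 0.0352
```

```bash
python3 - <<'E'
from h import *
d=np.load('dock.npz');R,o=d['R'],d['o']
s=r.get_state();print(s['contact_force'],s['tcp_pos'],1e3*R.T@(s['tcp_pos'][:2]-o))
c=snap('top','top4')
# cassette profile along y=+-20..: dock points from depth, median height per dock x bin
def prof(c):
    v,u=np.mgrid[150:245,240:400]; d_=c['depth'][150:245,240:400]; m=d_>0
    X=np.stack([(u[m]-c['cx'])/c['fx']*d_[m],(v[m]-c['cy'])/c['fy']*d_[m],d_[m]],0)
    W=(c['R'].T@(X-c['t'][:,None])).T; q=1e3*(W[:,:2]-o)@R; z=1e3*W[:,2]
    for x in range(-60,120,8):
        for lo,hi in((-50,-25),(25,50)):
            k=(abs(q[:,0]-x)<4)&(q[:,1]>lo)&(q[:,1]<hi)
            print(x,lo,np.median(z[k]).round(1) if k.any() else None,end=' | ')
        print()
prof(c)
E
```

```text
[-0.44000214  6.36413595  5.0845267 ] [0.52992972 0.17193025 0.04306635] [-62.07408773   1.54590164]
-60 -50 415.3 | -60 25 None | 
-52 -50 418.7 | -52 25 465.1 | 
-44 -50 403.9 | -44 25 465.0 | 
-36 -50 380.2 | -36 25 463.9 | 
-28 -50 358.2 | -28 25 190.3 | 
-20 -50 353.9 | -20 25 73.7 | 
-12 -50 74.1 | -12 25 73.5 | 
-4 -50 74.3 | -4 25 74.6 | 
4 -50 76.2 | 4 25 77.0 | 
12 -50 78.3 | 12 25 78.9 | 
20 -50 79.9 | 20 25 79.9 | 
28 -50 81.1 | 28 25 81.9 | 
36 -50 83.0 | 36 25 82.9 | 
44 -50 84.7 | 44 25 85.0 | 
52 -50 86.1 | 52 25 86.4 | 
60 -50 86.4 | 60 25 88.1 | 
68 -50 82.2 | 68 25 81.0 | 
76 -50 40.9 | 76 25 50.2 | 
84 -50 26.5 | 84 25 27.5 | 
92 -50 26.3 | 92 25 27.6 | 
100 -50 26.6 | 100 25 25.0 | 
108 -50 26.3 | 108 25 26.2 | 
116 -50 26.5 | 116 25 26.2 |
```

The slope is 0.21 and the front bottom edge is about 44 mm high at x≈73, so it is already over the lip and straight. Another 8 mm, then rest it on the lip and lift the fingers to push on the rear face.

Call:
{"api": "step_arm", "payload": {"increments": [{"tx": 0.5, "ty": -4, "tz": 0.8, "ax": 0, "ay": 0, "az": 0, "claw": -0.2}, {"tx": 0.5, "ty": -4, "tz": 0.8, "ax": 0, "ay": 0, "az": 0, "claw": -0.2}, {"tx": 0, "ty": 0, "tz": 0, "ax": 0, "ay": 0, "az": 0, "claw": -0.2}]}}

```text
time_s: 11.7
tcp_pos: [0.5312, 0.1642, 0.0449]
eef_rot: [-179.8, 0.1, -81.4]
contact_force: [-0.5, 6.3, 6.8]
gripper_width: 0.0347
```

Call:
{"api": "step_arm", "payload": {"increments": [{"tx": 0, "ty": 0, "tz": 1.5, "ax": 0, "ay": 0, "az": 0, "claw": -0.2}, {"tx": -0.3, "ty": 2, "tz": 1.5, "ax": 0, "ay": 0, "az": 0, "claw": -0.2}, {"tx": -0.3, "ty": 2, "tz": 1.5, "ax": 0, "ay": 0, "az": 0, "claw": -0.2}, {"tx": -0.3, "ty": 2, "tz": 1.5, "ax": 0, "ay": 0, "az": 0, "claw": -0.2}, {"tx": -0.3, "ty": 2, "tz": 2, "ax": 0, "ay": 0, "az": 0, "claw": -0.2}, {"tx": 0, "ty": 0, "tz": 5, "ax": 0, "ay": 0, "az": 0, "claw": -0.2}, {"tx": 0, "ty": 0, "tz": 10, "ax": 0, "ay": 0, "az": 0, "claw": -0.2}, {"tx": 0, "ty": 0, "tz": 7, "ax": 0, "ay": 0, "az": 0, "claw": -0.2}, {"tx": 0, "ty": 0, "tz": 0, "ax": 0, "ay": 0, "az": 0, "claw": -0.2}]}}

```text
time_s: 12.6
tcp_pos: [0.5292, 0.1711, 0.0754]
eef_rot: [-179.9, 0.1, -81.5]
contact_force: [0.0, 0.3, 0.5]
gripper_width: 0.0353
```

```bash
cat >> h.py <<'E'
_d=np.load('dock.npz');R_,o_=_d['R'],_d['o']
def dk(p): return (1e3*R_.T@(np.array(p)[:2]-o_)).round(1)
def prof(c,xs):
    D=c['depth'][130:260,235:420]; v,u=np.mgrid[130:260,235:420]; m=D>0
    X=np.stack([(u[m]-c['cx'])/c['fx']*D[m],(v[m]-c['cy'])/c['fy']*D[m],D[m]],0)
    W=(c['R'].T@(X-c['t'][:,None])).T; q=1e3*(W[:,:2]-o_)@R_; z=1e3*W[:,2]
    for x in xs:
        f=lambda lo,hi:(lambda k: np.median(z[k]).round(1) if k.any() else None)((abs(q[:,0]-x)<3)&(q[:,1]>lo)&(q[:,1]<hi))
        print(x,f(-50,-25),f(25,50))
E
python3 - <<'E'
from h import *
s=r.get_state();print(s['contact_force'],s['tcp_pos'],dk(s['tcp_pos']))
c=snap('top','top5'); prof(c,range(-20,120,10))
E
```

```text
[0.02211808 0.3480991  0.45827379] [0.52923909 0.17105565 0.07535311] [-61.3   0.7]
-20 390.4 73.2
-10 72.8 73.2
0 73.5 73.5
10 75.0 75.7
20 76.7 76.2
30 78.3 78.7
40 79.4 78.7
50 80.0 81.0
60 80.4 82.4
70 81.5 82.5
80 72.7 70.9
90 27.5 26.2
100 27.5 27.2
110 27.6 26.2
```

The cassette rests on the lip at tilt ≈0.12, straight, with its front at x≈78. I'll push on by the rear face, rising slightly.

Call:
{"api": "step_arm", "payload": {"increments": [{"tx": 0.9, "ty": -6, "tz": 0, "ax": 0, "ay": 0, "az": 0, "claw": -0.2}, {"tx": 0.6, "ty": -4, "tz": 0, "ax": 0, "ay": 0, "az": 0, "claw": -0.2}, {"tx": 1, "ty": -7, "tz": 0.6, "ax": 0, "ay": 0, "az": 0, "claw": -0.2}, {"tx": 1, "ty": -7, "tz": 0.6, "ax": 0, "ay": 0, "az": 0, "claw": -0.2}, {"tx": 1, "ty": -7, "tz": 0.7, "ax": 0, "ay": 0, "az": 0, "claw": -0.2}, {"tx": 1, "ty": -7, "tz": 0.7, "ax": 0, "ay": 0, "az": 0, "claw": -0.2}, {"tx": 0, "ty": 0, "tz": 0, "ax": 0, "ay": 0, "az": 0, "claw": -0.2}]}}

```text
time_s: 13.35
tcp_pos: [0.5346, 0.1324, 0.0767]
eef_rot: [-179.9, 0.0, -81.5]
contact_force: [0.4, 1.6, 0.8]
gripper_width: 0.0351
```

Call:
{"api": "step_arm", "payload": {"increments": [{"tx": 1, "ty": -7, "tz": 0.7, "ax": 0, "ay": 0, "az": 0, "claw": -0.2}, {"tx": 1, "ty": -7, "tz": 0.7, "ax": 0, "ay": 0, "az": 0, "claw": -0.2}, {"tx": 1, "ty": -7, "tz": 0.7, "ax": 0, "ay": 0, "az": 0, "claw": -0.2}, {"tx": 0, "ty": 0, "tz": 0, "ax": 0, "ay": 0, "az": 0, "claw": -0.2}]}}

```text
time_s: 13.75
tcp_pos: [0.5369, 0.1111, 0.0785]
eef_rot: [180.0, -0.0, -81.5]
contact_force: [0.1, 0.4, -0.1]
gripper_width: 0.0353
```

```bash
python3 - <<'E'
from h import *
s=r.get_state();print(s['contact_force'],s['tcp_pos'],dk(s['tcp_pos']))
c=snap('top','top6'); prof(c,range(0,160,10))
cv2.imwrite('pics/c6.png',cv2.resize(c['image'][140:245,235:415],None,fx=4,fy=4,interpolation=cv2.INTER_CUBIC))
E
```

```text
[ 0.11998385  0.43626317 -0.10833447] [0.53692936 0.11114654 0.07848447] [-0.9 -0.4]
0 478.7 500.5
10 454.9 499.7
20 440.1 500.0
30 409.2 499.0
40 392.0 85.6
50 82.3 83.2
60 82.8 84.0
70 82.2 82.1
80 81.1 81.8
90 80.0 81.1
100 79.2 78.7
110 78.2 78.8
120 76.7 77.8
130 75.4 75.3
140 40.2 37.9
150 26.7 28.6
```

View pics/c6.png

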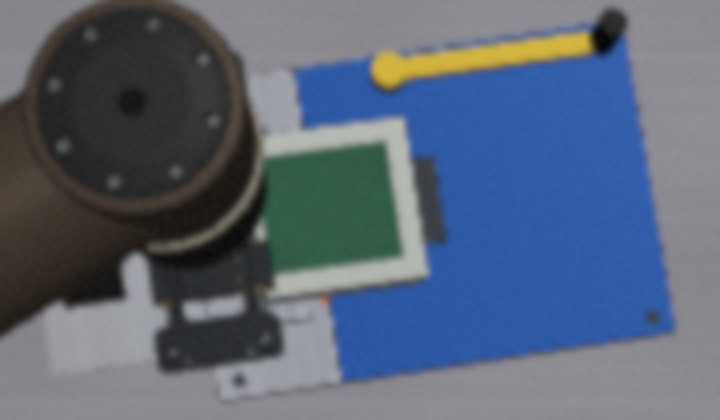

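It has tipped forward over the lip onto the deck, straight, with its front at x≈136; the bar is untouched. I'll keep pushing.

Call:
{"api": "step_arm", "payload": {"increments": [{"tx": 1, "ty": -8, "tz": 0, "ax": 0, "ay": 0, "az": 0, "claw": -0.2}, {"tx": 1.2, "ty": -8, "tz": 0, "ax": 0, "ay": 0, "az": 0, "claw": -0.2}, {"tx": 1.2, "ty": -8, "tz": 0, "ax": 0, "ay": 0, "az": 0, "claw": -0.2}, {"tx": 1.2, "ty": -8, "tz": 0, "ax": 0, "ay": 0, "az": 0, "claw": -0.2}, {"tx": 1.2, "ty": -8, "tz": 0, "ax": 0, "ay": 0, "az": 0, "claw": -0.2}, {"tx": 1.2, "ty": -8, "tz": 0, "ax": 0, "ay": 0, "az": 0, "claw": -0.2}, {"tx": 1.2, "ty": -8, "tz": 0, "ax": 0, "ay": 0, "az": 0, "claw": -0.2}, {"tx": 1.2, "ty": -8, "tz": 0, "ax": 0, "ay": 0, "az": 0, "claw": -0.2}, {"tx": 1.2, "ty": -8, "tz": 0, "ax": 0, "ay": 0, "az": 0, "claw": -0.2}, {"tx": 1.2, "ty": -8, "tz": 0, "ax": 0, "ay": 0, "az": 0, "claw": -0.2}, {"tx": 1.2, "ty": -8, "tz": 0, "ax": 0, "ay": 0, "az": 0, "claw": -0.2}, {"tx": 0, "ty": 0, "tz": 0, "ax": 0, "ay": 0, "az": 0, "claw": -0.2}]}}

```text
time_s: 15.0
tcp_pos: [0.55, 0.0225, 0.0785]
eef_rot: [180.0, -0.0, -81.5]
contact_force: [0.3, 0.7, -0.4]
gripper_width: 0.0351
```

Call:
{"api": "step_arm", "payload": {"increments": [{"tx": 1.2, "ty": -8, "tz": 0, "ax": 0, "ay": 0, "az": 0, "claw": -0.2}, {"tx": 1.2, "ty": -8, "tz": 0, "ax": 0, "ay": 0, "az": 0, "claw": -0.2}, {"tx": 1.2, "ty": -8, "tz": 0, "ax": 0, "ay": 0, "az": 0, "claw": -0.2}, {"tx": 1, "ty": -7, "tz": 0, "ax": 0, "ay": 0, "az": 0, "claw": -0.2}, {"tx": 1, "ty": -6, "tz": 0, "ax": 0, "ay": 0, "az": 0, "claw": -0.2}, {"tx": 0, "ty": 0, "tz": 0, "ax": 0, "ay": 0, "az": 0, "claw": -0.2}, {"tx": 0, "ty": 0, "tz": 0, "ax": 0, "ay": 0, "az": 0, "claw": -0.2}]}}

```text
time_s: 15.7
tcp_pos: [0.5557, -0.0137, 0.0786]
eef_rot: [-180.0, -0.0, -81.5]
contact_force: [-0.1, -0.2, -0.7]
gripper_width: 0.0349
```

```bash
python3 - <<'E'
from h import *
s=r.get_state();print(s['contact_force'],s['tcp_pos'],dk(s['tcp_pos']))
c=snap('top','top7'); prof(c,range(150,310,10))
E
```

```text
[-0.06746596 -0.21313575 -0.74610453] [ 0.55568324 -0.01372664  0.07855625] [125.4  -0. ]
150 465.0 499.2
160 392.1 498.4
170 71.5 None
180 71.6 None
190 71.6 None
200 71.5 None
210 72.1 72.1
220 70.5 71.6
230 70.8 72.4
240 71.9 72.1
250 71.5 71.2
260 44.6 47.8
270 26.0 29.3
280 25.7 25.7
290 25.7 26.9
300 26.9 25.5
```

Now it lies flat: the top is 71.5 mm all over and the front is at x≈258, so the origin is at ≈198 and the heel at ≈86, past the lip. I'll back off, rise and check.

Call:
{"api": "step_arm", "payload": {"increments": [{"tx": -0.9, "ty": 6, "tz": 0, "ax": 0, "ay": 0, "az": 0, "claw": -0.2}, {"tx": -0.9, "ty": 6, "tz": 5, "ax": 0, "ay": 0, "az": 0, "claw": -0.2}, {"tx": 0, "ty": 0, "tz": 30, "ax": 0, "ay": 0, "az": 0, "claw": -0.2}, {"tx": 0, "ty": 0, "tz": 40, "ax": 0, "ay": 0, "az": 0, "claw": -0.2}, {"tx": 0, "ty": 0, "tz": 40, "ax": 0, "ay": 0, "az": 0, "claw": -0.2}, {"tx": -5, "ty": 40, "tz": 20, "ax": 0, "ay": 0, "az": 0, "claw": -0.2}, {"tx": -5, "ty": 40, "tz": 0, "ax": 0, "ay": 0, "az": 0, "claw": -0.2}, {"tx": -5, "ty": 40, "tz": 0, "ax": 0, "ay": 0, "az": 0, "claw": -0.2}, {"tx": -5, "ty": 40, "tz": 0, "ax": 0, "ay": 0, "az": 0, "claw": -0.2}, {"tx": -5, "ty": 40, "tz": 0, "ax": 0, "ay": 0, "az": 0, "claw": -0.2}, {"tx": 0, "ty": 0, "tz": 0, "ax": 0, "ay": 0, "az": 0, "claw": -0.2}, {"tx": 0, "ty": 0, "tz": 0, "ax": 0, "ay": 0, "az": 0, "claw": -0.2}]}}

```text
time_s: 16.95
tcp_pos: [0.5281, 0.2001, 0.2137]
eef_rot: [180.0, -0.0, -81.3]
contact_force: [-0.6, -0.1, -1.3]
gripper_width: 0.035
```

```bash
python3 - <<'E'
from h import *
print(r.get_state()['contact_force'])
c=snap('top','top8'); prof(c,(90,100,110,120,160,190,220,250))
cv2.imwrite('pics/c8.png',cv2.resize(c['image'][130:260,230:510],None,fx=2.8,fy=2.8,interpolation=cv2.INTER_CUBIC))
E
```

```text
[-0.55121779 -0.05432652 -1.25560219]
90 30.2 31.9
100 31.2 31.1
110 31.0 32.4
120 30.2 32.5
160 71.5 73.2
190 71.8 71.7
220 72.2 72.3
250 71.5 71.6
```

View pics/c8.png

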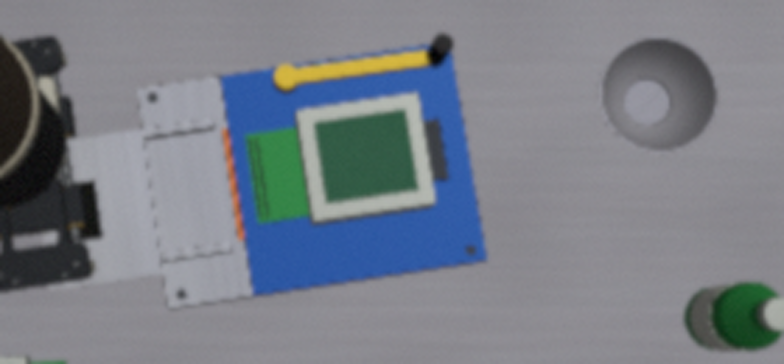

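The final picture shows the cassette flat and straight on the blue deck at (250-440, 95-220), with a clear gap to the orange lip at (235,185). The bar runs along the deck edge from (287,76) to the post at (438,47), the bowl and bottle are in place, and the arm is clear.

```bash
python3 -c "
from h import *
print(r.close_job())"
```

```text
the job is handed in; nothing more can be done
None
```

I swung the transit bar open to 90°, tipped the cassette back, slid it over the lip and left it lying on the landing deck. The job was handed in after about 17 s of the 61 s allowed.

- **Bar:** I gripped its post lightly and swung it from about 2° to 90.0° by the tool pose. In the last image it runs along the deck edge to within about 1°, over the green mark.
- **Tipping:** I pressed the ledge down to the rubber stop, which stands near its lowest setting. The highest force reading was about 14 N and the tip about 0.24 rad. The ledge tipped with only about 1 N on it, less than the 2 to 6 N stated; a side picture confirmed it was tipping.
- **Cassette:** it lies flat, with the top at about 72 mm and the ledge at about 31 mm across the deck. It is straight to about 1°, its rear edge about 15 mm past the lip, its hook well short of the deck's end.
- **Other objects:** the bowl and bottle show no movement in the last image. The glove box lay outside that crop and I did not recheck it, but the arm never worked near it.

No check failed.

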